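Cover the heating bath and hold the contact probe on its lid

TASK

Set the loose lid gently onto the rim of the steel bath on the hotplate so that it sits seated and level, and let go of it. Then take the yellow probe from its holder and hold it upright with its copper tip standing on the middle of the lid's orange mark, pressed lightly so that the spring tip is pushed about half-way in; finish while still holding it there. Leave the bottles, beaker, dish and spatula where they are.

Things in the scene. Friction and masses are not known exactly. Their poses are not given: they have to be found in the camera images.
- bath_rim (a point): Centre of the mouth of the steel bath, level with its rim, 140 mm above the table; z up. Round bowl, outer rim radius 72 mm, inner 68 mm (64 mm at 8 mm below the rim), clamped on a white hotplate: top 175 mm square at 80 mm, body 200 x 190 mm about the bath's axis, plus a low control panel (50 mm high) reaching 165 mm towards this point's -x. It cannot move.
- lid_knob (a point): Centre of the black knob head (diameter 26 mm, 24 mm high) of the loose aluminium lid, 0.3 kg, lying flat on the table. Plate: diameter 156 mm, 4 mm thick, top 24 mm below this point. A step under it, diameter 120 mm, 8 mm deep, drops inside the bath's rim. This point is 36 mm above the lid's lowest face; 28 mm above the rim when seated. z: lid's upward normal.
- lid_mark (a point): Centre of the orange round mark (diameter 28 mm) on the lid's top face, 45 mm from the lid's centre along the lid's +x, 24 mm below the knob's centre. z is the lid's upward normal. The mark moves with the lid; any turn of the lid about its own axis is allowed.
- holder_mouth (a point): Centre of the hole in the top of the fixed white holder block, 80 x 80 x 100 mm high. The hole is 19 mm wide and runs straight down; the probe stands in it, its black collar resting on the block's top.
- probe_grip (a point): Middle of the probe's yellow round handle: diameter 22 mm, 80 mm long, 48 mm above the underside of the black collar (diameter 30 mm, 8 mm high). z points up, away from the tip. Below the collar is a steel stem up to 14 mm thick; the tip's face is 140 mm below this point when the spring is free. Starts upright in the holder; lift it over 95 mm to clear the block. About 0.13 kg.
- tip_face (a point): Centre of the flat lower face of the probe's copper spring tip, diameter 12 mm.
- probe_tip (a joint): How far the spring tip is pushed into the probe, in m: 0 free, 0.010 fully in (hard stop). It takes 0.7 N to start it, plus 0.35 N per mm: about 2.5 N half-way in (0.005).
- amber_bottle: Amber bottle with a black cap, diameter 72 mm, 150 mm high, loose; origin at the centre of its foot. Leave it alone.
- wash_bottle: White bottle with a blue cap, diameter 66 mm, 160 mm high, loose; origin at the centre of its foot. Leave it alone.
- beaker: Glass beaker, diameter 68 mm, 90 mm high, loose; origin at the centre of its foot. Leave it alone.
- dish: White bowl-shaped dish, diameter 90 mm, 40 mm high, loose; origin at the centre of its foot. Leave it alone.
- spatula: Spatula lying flat on the table, loose; its handle points to its own -x. Leave it alone.
Mind the look-alikes: they are no part of the job. What is shaped like the part that bears lid_knob but blue or turquoise is not meant. Of the things that look like the part that bears probe_grip, the smaller one is meant.

How it is judged (in metres and radians):
On the way, in this order (a step that is already met when the one before it is completed fails the run):
1. the lid sits seated and level on the bath's rim, let go (horizontal distance between lid_knob and bath_rim below 0.009 m and z of lid_knob in the frame of bath_rim between 0.025 and 0.031 m and angle between lid_knob's own z axis and vertical below 0.05 rad and contact force between the fingers and lid below 0.1 N and linear speed of lid below 0.02 m/s), for 0.3 s.
2. the held probe stands upright on the mark, tip about half-way in (horizontal distance between tip_face and lid_mark below 0.012 m and angle between probe_grip's own z axis and vertical below 0.14 rad and contact force between probe and lid between 1 and 6 N and value of joint probe_tip between 0.002 and 0.0085 m and contact force between the fingers and probe above 2 N), for 0.3 s.
At the end, for the whole second after the job is handed in: Lid released and at rest on the bath: knob within 9 mm of its axis, 25 to 31 mm over the rim, tilt under 0.05 rad. Probe held by the fingers within 0.14 rad of upright, tip centre within 12 mm of the mark centre, tip pushed in 2 to 8.5 mm, pressing with 1 to 6 N (all of step 1 and all of step 2); the arm keeps its last pose, push and grip.
It fails at once if a bystander is moved more than 30 mm (distance of any of amber_bottle, wash_bottle, beaker, dish, spatula from where it was at the start of the episode above 0.03 m).
It fails at once if the lid is dropped (falls free faster than 0.45 m/s) (linear speed of lid above 0.45 m/s and contact force between the fingers and lid below 0.05 N).
It fails at once if the probe is pressed hard onto the lid (over 20 N) (contact force between probe and lid above 20 N).
It also fails if it takes over 56 s, if anything falls off the work surface, if the arm or the gripper's body presses on something with over 40 N, if the wrist force passes 120 N, or if a joint passes its speed limit or range.

ROBOT

A 7-joint arm with a two-finger parallel gripper is mounted at the origin on the work surface. World frame = base frame: x ahead of the robot, y to its left, z up, the work surface at z = 0. Lengths are in m, angles in degrees, forces in N, time in s.
With the tool pointing down it reaches from about 0.425 to 0.875 m from the base axis. Payload 4.7 kg.
Tool frame: the origin (TCP) lies on the centre line of the jaws, within the pads' length; the fingertips stand 8 mm ahead of it and the grasp point (between the pads) lies 11 mm behind it; z points along the fingers, y is the direction in which the jaws open and shut (so a half turn about z gives the same grasp; the last joint's range is limited). The gripper opens to 87 mm and grips with 3 to 60 N. Pads are 19 mm wide; open, the fingers measure 117 mm over their backs; the gripper's body (75 mm by 190 mm) begins 51 mm behind the grasp point.
Start: joints at [-69.895, 18.392, -4.016, 83.108, 1.295, 78.541, -3.26], TCP at [0.215, 0.613, 0.231] pointing down, gripper open.
Joint ranges: [-163.93, 163.93], [-17.29, 119.83], [-79.2, 71.16], [3.27, 140.29], [-89.18, 269.18], [5.43, 117.66], [-154.24, 154.24]. Speed limits (degrees/s): [147.25, 147.25, 180, 180, 180, 180, 180].

INTERFACE

Orientations are given as [roll, pitch, yaw] about the fixed x, y, z axes, in that order (R = Rz(yaw) Ry(pitch) Rx(roll)).
In Python, from cell import env gives the robot as it stands. The module is installed in compiled form; this text tells all that it offers.
- The arm moves only by the tool move_arm, never from a script. Its argument "steps" is a list of rows, each a list of 2 entries, a list of its own where there are three numbers: the shift along the tool's x, y, z in m, then the turn about the tool's z in rad. A call has 1 to 20 rows; each row is the pose to reach, as a shift and turn from the pose commanded when the call began, along the tool's axes at that moment; what a row does not reach only later rows make up. A row lasts 1/8 s, in which the tool goes at most 62.5 mm and 10.7 degrees, less where a joint would pass 70% of its speed; a pose out of reach is approached as far as the arm can. A call with a gripper value outside its range is refused whole. "hand" is the closure, from -1 (fully open) to 1 (shut), set as the call begins (left out, the last holds). The fingers move at their own pace and stop on an object; "squeeze" is the grip in N (left out, the last holds). Time passes only in rows, so rows that repeat a pose let the fingers close. It gives the time, the measured TCP pose, the force and the opening at its end, in the units of the state.
- env.get_obs(): the state, without advancing time (a new reading comes with each control period).
- env.read_camera(name): name is "scene" or "top" or "wrist"; returns (picture, depth): 384x512x3 uint8, red, green, blue; 384x512 float32, m along the optical axis (not along the pixel's ray), 0 where there is no reading.
- env.calibration(name): a dict with "intrinsics" (3x3 intrinsics, pixels), "position" and "orientation" of the camera in the world; the wrist camera has in their place "mount" (4x4, takes a point from camera to tool coordinates, whose origin is the TCP and whose axes are the flange's). Camera axes: x right, y up, looking along -z (the intrinsics and any distortion apply to the point x, -y, -z); pixel columns grow to the right and rows downward; lengths in m; the calibration is good to about 2 mm. A picture is of the moment at which its call begins: read the wrist's pose just before it. calibration takes no time and is no camera call.
- env.sign_off(): hands the job in, once; it reports no verdict.
Trained networks look in the newest picture that a camera, given by its name, has taken for a name from the list of things; names that differ only in an ending like _2 or _b are one class to them, and where a whole thing is asked for, a point or a joint stands for the part that bears it (a point fixed in the world has none). Each returns a list of dicts, best first, with "conf" (0 to 1); they miss things now and then, are a little off and sometimes report something else, mostly with a low value. They report only what shows in the picture. A call takes as long as a camera call. They do not tell look-alikes from the thing itself.
- env.cut_out(camera, query): "region" (384x512 bool, what is visible of it) and "uv" ([column, row] in pixels, amid what is visible of it).
The state is a dict: "time_s": time; "qpos": joint angles; "joint_velocities": joint speeds; "effort": joint torques, N m; "tool_pos": TCP position; "tool_rot": TCP orientation; "force": force on the tool from outside, world axes, zero at the start; "wrist_torque": the same for the moment, N m; "grip_width": finger opening in m.
Only numpy, scipy, OpenCV 4.12 (cv2) and the standard library are available. Lean on these libraries where they do the work, as an engineer would, in place of code of your own. Each camera call takes 0.05 s, during which the arm holds its last target. There are 200 camera calls.

## Working session

There is one attempt and no reset: what is moved stays moved. The work goes in short steps, Python scripts to look and compute and a tool call to move; the robot and the scene stay as the last step left them, time stands still between calls to the robot, and variables do not carry over. Pictures are saved under pics/ and viewed, about 8 in all and at most 12, crops included, and the job is handed in when it is done.

Besides the shell and the picture viewer there is one more tool, called after "Emit:" as name(argument=value, ...), one argument or row to a line, values as JSON. move_arm: Moves the arm, as the interface text tells. Its arguments: {"type":"object","properties":{"steps":{"type":"array"},"hand":{"type":"number"},"squeeze":{"type":"number"}},"required":["steps"]}

```bash
mkdir -p pics
cat > h.py <<'E'
import numpy as np, cv2
from scipy.spatial.transform import Rotation as R
from cell import env
def T_cam(name, obs=None):
    c=env.calibration(name)
    if 'mount' in c:
        o=obs or env.get_obs(); T=np.eye(4); T[:3,:3]=rot(o['tool_rot']); T[:3,3]=o['tool_pos']
        return c, T@np.array(c['mount'])
    T=np.eye(4); q=np.array(c['orientation'],float)
    T[:3,:3]=q if q.shape==(3,3) else rot(q); T[:3,3]=c['position']; return c,T
def rot(q):
    q=np.array(q,float)
    return R.from_euler('xyz',q,degrees=True).as_matrix()
def look(name):
    o=env.get_obs(); p,d=env.read_camera(name); c,T=T_cam(name,o); K=np.array(c['intrinsics'])
    v,u=np.mgrid[:384,:512]
    ray=np.stack([(u-K[0,2])/K[0,0],-(v-K[1,2])/K[1,1],-np.ones_like(u)],-1)
    X=(ray*d[...,None])@T[:3,:3].T+T[:3,3]; X[d==0]=np.nan
    return p,d,X,ray,T
def save(p,f,s=1):
    cv2.imwrite('pics/'+f,cv2.resize(p[...,::-1],None,fx=s,fy=s,interpolation=cv2.INTER_CUBIC))
E
python3 - <<'E'
from h import *
print(env.get_obs())
for n in ['scene','top','wrist']: print(n,env.calibration(n))
P=[]
for n in ['scene','top']:
    p,d,X,ray,T=look(n); q=p.copy()
    for k in ['lid_knob','probe_grip','bath_rim','holder_mouth','amber_bottle','wash_bottle','beaker','dish','spatula']:
        try:
            for r in env.cut_out(n,k):
                m=np.array(r['region'],bool); print(n,k,round(r['conf'],2),np.round(r['uv']),m.sum(),np.round(np.nanmedian(X[m],0),3),np.round(np.nanpercentile(X[m][:,2],97),3))
        except Exception as e: print(n,k,e)
    P.append(p)
    save(p,n+'.png',1.5)
E
```

```text
{'time_s': 0.0, 'qpos': array([-69.89544379,  18.43892024,  -4.01690356,  83.1739882 ,
         1.29413219,  78.53881676,  -3.26160973]), 'joint_velocities': array([-0.07984723,  0.04998778, -0.05214073, -0.01946103, -0.01107356,
        0.05802714, -0.11214635]), 'effort': array([ 4.18418017e-05, -4.91277552e+01, -4.03557736e-01, -3.12530959e+01,
       -6.37645600e-02,  4.38608578e-02,  1.74302277e-04]), 'tool_pos': array([0.21465452, 0.61298248, 0.22947124]), 'tool_rot': array([-1.79893472e+02,  4.32564769e-03,  1.60704696e+02]), 'force': array([-0.06159393, -0.58636379, -0.15575163]), 'wrist_torque': array([ 0.03671354,  0.01034248, -0.01358709]), 'grip_width': 0.08736478027727747}
scene {'intrinsics': array([[397.34900936,   0.        , 264.31057674],
       [  0.        , 397.34900936, 183.82296866],
       [  0.        ,   0.        ,   1.        ]]), 'position': array([1.18596032, 0.4522807 , 1.01377088]), 'orientation': array([ 44.41229874,   0.86034403, 123.24804531])}
top {'intrinsics': array([[483.19013383,   0.        , 260.34255562],
       [  0.        , 483.19013383, 
[... 1594 characters left out ...]
339 -0.584  0.013] 0.043
top lid_knob 0.58 [351. 272.] 1362 [ 0.228 -0.376  0.013] 0.042
top probe_grip 0.64 [167. 217.] 72 [0.427 0.273 0.17 ] 0.192
top probe_grip 0.43 [153. 242.] 172 [0.332 0.317 0.209] 0.255
top bath_rim 0.58 [240. 188.] 3593 [0.539 0.033 0.08 ] 0.141
top holder_mouth 0.87 [173. 218.] 470 [0.421 0.263 0.1  ] 0.108
top amber_bottle 0.65 [336. 152.] 386 [ 0.65  -0.325  0.105] 0.156
top wash_bottle 0.94 [156. 146.] 341 [0.673 0.334 0.11 ] 0.164
top beaker 0.83 [302. 134.] 293 [ 0.754 -0.194  0.041] 0.094
top beaker 0.36 [157. 150.] 410 [0.675 0.335 0.106] 0.164
top dish 0.73 [196. 129.] 391 [0.758 0.204 0.02 ] 0.044
top spatula 0.94 [125. 158.] 567 [0.667 0.47  0.007] 0.025
```

View pics/scene.png

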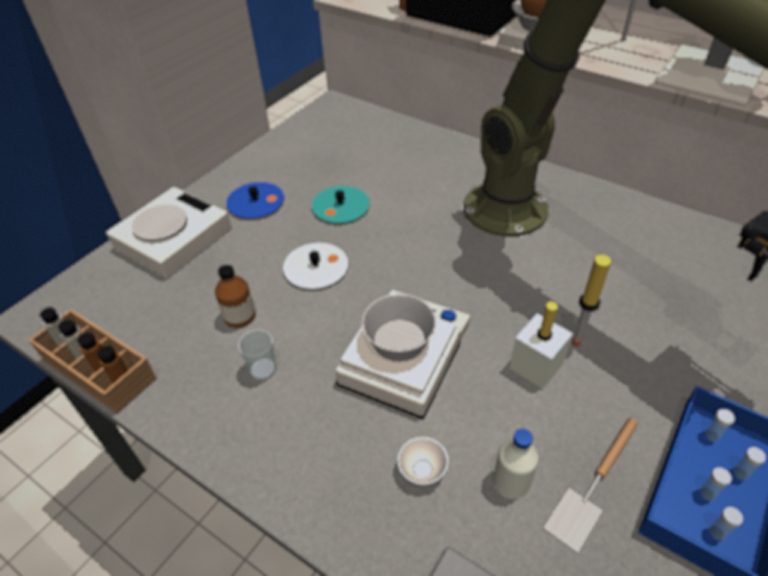

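Run:
```python
from h import *
a,d,X,ray,T=look('scene')
b=look('top'); 
c=np.hstack([cv2.resize(a[95:255,130:290],(400,400)),cv2.resize(b[0][120:290,270:440],(400,400))])
save(c,'crop1.png')
for nm,(p,d,X,ray,T) in dict(scene=(a,d,X,ray,T),top=b).items():
    # bath rim: points at z 0.13-.15 near (0.55,0.04)
    def circ(pts):
        A=np.c_[2*pts[:,:2],np.ones(len(pts))]; s=np.linalg.lstsq(A,(pts[:,:2]**2).sum(1),rcond=None)[0]
        return np.round(np.r_[s[:2],np.sqrt(s[2]+s[0]**2+s[1]**2),np.median(pts[:,2]),len(pts)],4)
    f=X.reshape(-1,3)
    m=(np.abs(f[:,2]-.14)<.006)&(np.hypot(f[:,0]-.58,f[:,1]-.04)<.13)
    print(nm,'rim',circ(f[m]))
    for c0 in [(.447,-.286),(.339,-.584),(.228,-.376)]:
        hh=np.hypot(f[:,0]-c0[0],f[:,1]-c0[1]); m=(hh<.1)&(np.abs(f[:,2]-.012)<.005)
        k=(hh<.05)&(f[:,2]>.028); 
        print(nm,'plate',f[m].mean(0).round(4),np.round([(f[m][:,i].max()+f[m][:,i].min())/2 for i in (0,1)],4),'knob',f[k].mean(0).round(4),np.median(p.reshape(-1,3)[m],0))
        # orange
        hsv=cv2.cvtColor(p,cv2.COLOR_RGB2HSV).reshape(-1,3); o=(hh<.1)&(hsv[:,1]>120)&(hsv[:,0]<25)&(hsv[:,2]>100)
        if o.sum(): print('  orange',f[o].mean(0).round(4),o.sum())
    for c0 in [(.43,.277),(.335,.32)]:
        hh=np.hypot(f[:,0]-c0[0],f[:,1]-c0[1]); m=(hh<.04)&(f[:,2]>.125)
        print(nm,'probe',f[m].mean(0).round(4),f[m].max(0).round(4),f[m].min(0).round(4))
```

```text
scene rim [5.759e-01 4.160e-02 6.840e-02 1.390e-01 2.940e+02]
scene plate [ 0.4484 -0.2824  0.0128] [ 0.4452 -0.2793] knob [ 0.4488 -0.2821  0.0429] [208. 211. 213.]
  orange [ 0.4063 -0.2624  0.0133] 16
scene plate [ 0.3375 -0.5798  0.0129] [ 0.3324 -0.5823] knob [ 0.3375 -0.5791  0.0429] [ 44.  82. 169.]
  orange [ 0.3104 -0.5455  0.0138] 11
scene plate [ 0.2292 -0.3718  0.0129] [ 0.2256 -0.3713] knob [ 0.228  -0.3728  0.0426] [ 62. 158. 149.]
  orange [ 0.2698 -0.3758  0.0129] 15
scene probe [0.432  0.2818 0.1639] [0.4391 0.2913 0.1944] [0.415  0.2701 0.1255]
scene probe [0.338  0.3287 0.1942] [0.3497 0.3479 0.2534] [0.3156 0.3066 0.1274]
top rim [5.778e-01 3.980e-02 6.770e-02 1.394e-01 1.940e+02]
top plate [ 0.4463 -0.2878  0.0121] [ 0.4482 -0.287 ] knob [ 0.4481 -0.2864  0.0473] [182. 184. 187.]
  orange [ 0.4101 -0.2641  0.0113] 17
top plate [ 0.3376 -0.5833  0.012 ] [ 0.3419 -0.5824] knob [ 0.3389 -0.5817  0.0469] [ 63. 102. 171.]
  orange [ 0.3134 -0.5473  0.013 ] 21
top plate [ 0.2285 -0.3776  0.012 ] [ 0.2269 -0.377 ] knob [ 0.2299 -0.3763  0.0477] [ 80. 171. 161.]
  orange [ 0.2742 -0.3778  0.0145] 18
top probe [0.4275 0.2753 0.1747] [0.4384 0.2898 0.1999] [0.418  0.2663 0.1265]
top probe [0.3302 0.3191 0.2043] [0.3484 0.3398 0.2581] [0.3134 0.3057 0.129 ]
```

View pics/crop1.png

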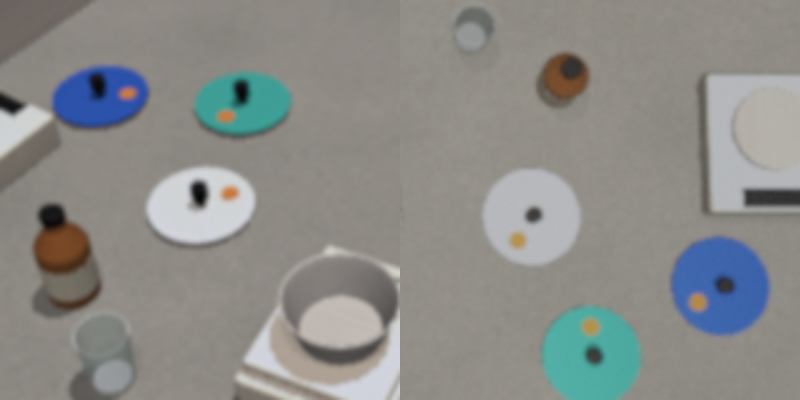

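The scene shows three lid-like parts: silver (212,176), blue (169,132) and teal (226,133). There are two probes: a small one in the holder (364,212) and a larger one outside it (395,200). I choose the silver lid and the small probe in the holder; the crop confirms a bare-metal lid with an orange mark.

```bash
cat >> h.py <<'E'
def plan(wps, step=.055):
    """world waypoints (x,y,z,yaw_deg) -> rows relative to the current pose"""
    o=env.get_obs(); p0=np.array(o['tool_pos']); y0=o['tool_rot'][2]; M=R.from_euler('xyz',[180,0,y0],degrees=True).as_matrix()
    pts=[np.r_[p0,y0]]; out=[]
    for w in wps:
        w=np.array(w,float); a=pts[-1]; w[3]=a[3]+(w[3]-a[3]+180)%360-180
        n=max(1,int(np.ceil(max(np.linalg.norm(w[:3]-a[:3])/step,abs(w[3]-a[3])/9.5))))
        pts+= [a+(w-a)*i/n for i in range(1,n+1)]
    for q in pts[1:]:
        s=M.T@(q[:3]-p0); out.append([[round(float(v),3)+0. for v in s],round(float(-np.radians(q[3]-y0)),2)])
    print(len(out),str(out).replace(' ',''))
E
python3 - <<'E'
from h import *
plan([(.35,.5,.32,140),(.53,.28,.32,110),(.57,0,.30,85),(.4475,-.284,.20,57.6)],.06)
E
```

```text
20 [[[-0.041,-0.016,-0.022],0.09],[[-0.083,-0.031,-0.045],0.18],[[-0.124,-0.047,-0.067],0.27],[[-0.165,-0.062,-0.089],0.36],[[-0.214,-0.092,-0.089],0.47],[[-0.262,-0.122,-0.089],0.57],[[-0.311,-0.151,-0.089],0.68],[[-0.359,-0.181,-0.089],0.78],[[-0.408,-0.211,-0.089],0.88],[[-0.434,-0.261,-0.085],0.97],[[-0.46,-0.311,-0.081],1.06],[[-0.486,-0.361,-0.077],1.15],[[-0.512,-0.411,-0.073],1.23],[[-0.538,-0.462,-0.069],1.32],[[-0.534,-0.513,-0.053],1.4],[[-0.531,-0.564,-0.036],1.48],[[-0.527,-0.616,-0.019],1.56],[[-0.523,-0.667,-0.003],1.64],[[-0.52,-0.719,0.014],1.72],[[-0.516,-0.77,0.031],1.8]]
```

Emit:
move_arm(
  steps=[
    [[-0.041,-0.016,-0.022],0.09],
    [[-0.083,-0.031,-0.045],0.18],
    [[-0.124,-0.047,-0.067],0.27],
    [[-0.165,-0.062,-0.089],0.36],
    [[-0.214,-0.092,-0.089],0.47],
    [[-0.262,-0.122,-0.089],0.57],
    [[-0.311,-0.151,-0.089],0.68],
    [[-0.359,-0.181,-0.089],0.78],
    [[-0.408,-0.211,-0.089],0.88],
    [[-0.434,-0.261,-0.085],0.97],
    [[-0.46,-0.311,-0.081],1.06],
    [[-0.486,-0.361,-0.077],1.15],
    [[-0.512,-0.411,-0.073],1.23],
    [[-0.538,-0.462,-0.069],1.32],
    [[-0.534,-0.513,-0.053],1.4],
    [[-0.531,-0.564,-0.036],1.48],
    [[-0.527,-0.616,-0.019],1.56],
    [[-0.523,-0.667,-0.003],1.64],
    [[-0.52,-0.719,0.014],1.72],
    [[-0.516,-0.77,0.031],1.8],
  ],
  hand=-1,
)

```text
time_s: 3.6
tool_pos: [0.4467, -0.2852, 0.1994]
tool_rot: [179.9, -0.1, 57.4]
force: [0.3, -0.5, -0.2]
grip_width: 0.0866
```

```bash
cat >> h.py <<'E'
def circ(pts):
    A=np.c_[2*pts[:,:2],np.ones(len(pts))]; s=np.linalg.lstsq(A,(pts[:,:2]**2).sum(1),rcond=None)[0]
    return np.round(np.r_[s[:2],np.sqrt(s[2]+s[0]**2+s[1]**2)],4)
def lidmeas(p,ray,T,c0,zp,rmax=.1):
    """ray-plane on lid top plane zp: dark knob head (plane zp+.036) & bright plate outline & orange"""
    def onp(m,z):
        r=ray[m]@T[:3,:3].T; return T[:3,3]+r*((z-T[2,3])/r[:,2])[:,None]
    hsv=cv2.cvtColor(p,cv2.COLOR_RGB2HSV); full=np.ones(p.shape[:2],bool)
    P=onp(full,zp).reshape(384,512,3); hh=np.hypot(P[...,0]-c0[0],P[...,1]-c0[1])
    o=(hh<rmax)&(hsv[...,1]>120)&(hsv[...,0]<25)&(hsv[...,2]>100); 
    return P,hsv,hh,o
E
python3 - <<'E'
from h import *
o=env.get_obs(); print(o['time_s'],o['tool_pos'],o['tool_rot'])
p,d,X,ray,T=look('wrist'); save(p,'w1.png')
for r in env.cut_out('wrist','lid_knob'): print(r['conf'],r['uv'])
f=X.reshape(-1,3); c=np.array((.4475,-.284)); hh=np.hypot(*(f[:,:2]-c).T)
k=(hh<.04)&(f[:,2]>.044); print('knob top',f[k].mean(0).round(4),circ(f[k]),(f[k].max(0)+f[k].min(0))/2,f[k].max(0)-f[k].min(0))
P,hsv,_,om=lidmeas(p,ray,T,c,.012); print('orange',P[om].mean(0).round(4),om.sum())
pl=(hh<.1)&(np.abs(f[:,2]-.012)<.004); g=f[pl]
ct,_=cv2.findContours((pl.reshape(384,512)).astype('uint8'),cv2.RETR_EXTERNAL,cv2.CHAIN_APPROX_NONE)
q=max(ct,key=cv2.contourArea)[:,0]; print('plate',circ(P[q[:,1],q[:,0]]),np.median(g[:,2]))
E
```

```text
3.6 [ 0.44673751 -0.28516801  0.1994186 ] [ 1.79936987e+02 -5.24009158e-02  5.74364233e+01]
0.85 [190.3, 304.4]
0.82 [261.1, 173.7]
knob top [ 0.4612 -0.263   0.2942] [ 0.4546 -0.2728  0.0214] [ 0.45986193 -0.27105948  0.17896   ] [0.0552536  0.05377373 0.26950982]
orange [ 0.4076 -0.2625  0.012 ] 343
plate [ 0.4462 -0.2854  0.0768] 0.011726149190933677
```

View pics/w1.png

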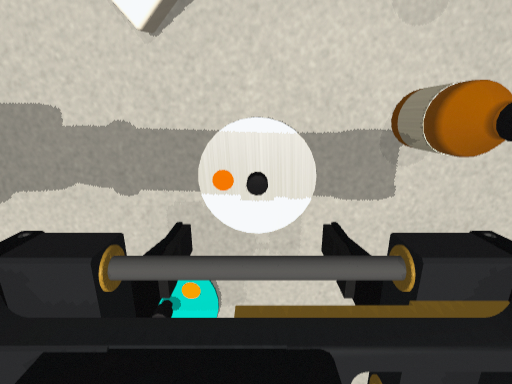

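The wrist view shows the silver lid centred at about (257,178) with its mark at (223,180), directly under the open fingers. The teal look-alike is off at the bottom, around (190,295). I'll descend and grasp the knob.

Emit:
move_arm(
  steps=[
    [[0,0,0.05],0],
    [[0,0,0.1],0],
    [[0,0,0.135],0],
    [[0,0,0.155],0],
    [[0,0,0.166],0],
    [[0,0,0.172],0],
    [[0,0,0.172],0],
    [[0,0,0.172],0],
  ],
  hand=-1,
)

```text
time_s: 4.7
tool_pos: [0.4481, -0.2841, 0.0284]
tool_rot: [179.9, -0.0, 57.6]
force: [-0.5, -0.8, -1.0]
grip_width: 0.087
```

Emit:
move_arm(
  steps=[
    [[0,0,0],0],
    [[0,0,0],0],
    [[0,0,0],0],
    [[0,0,0],0],
    [[0,0,0],0],
    [[0,0,0],0],
    [[0,0,0],0],
    [[0,0,0],0],
  ],
  hand=1,
  squeeze=25,
)

```text
time_s: 5.7
tool_pos: [0.4476, -0.2839, 0.0276]
tool_rot: [180.0, 0.0, 57.6]
force: [-0.1, -0.6, -1.3]
grip_width: 0.0255
```

Emit:
move_arm(
  steps=[
    [[0,0,-0.01],0],
    [[0,0,-0.03],0],
    [[0,0,-0.06],0],
    [[0,0,-0.1],0],
    [[0,0,-0.15],0],
    [[0,0,-0.19],0],
    [[0,0,-0.2],0],
    [[0,0,-0.2],0],
  ],
)

```text
time_s: 6.7
tool_pos: [0.4472, -0.2837, 0.2275]
tool_rot: [180.0, -0.0, 57.6]
force: [0.5, 0.5, -4.3]
grip_width: 0.0253
```

Run:
```python
from h import *
o=env.get_obs(); print(o)
p,d,X,ray,T=look('wrist'); save(p,'w2.png')
z0=o['tool_pos'][2]
g=X[(p.min(-1)>0)&(np.hypot(X[...,0]-o['tool_pos'][0],X[...,1]-o['tool_pos'][1])<.085)&(np.abs(X[...,2]-z0+.015)<.02)]
A=np.c_[g[:,:2],np.ones(len(g))]; print('tilt',np.linalg.lstsq(A,g[:,2],rcond=None)[0].round(4),np.median(g[:,2])-z0,len(g))
plan([(.53,-.17,.26,75),(.577,.0405,.25,94)],.045)
```

```text
{'time_s': 6.7, 'qpos': array([-1.41317184e+01,  3.79940288e+00,  4.60000109e+01,  1.01888337e+02,
       -2.86675047e+00,  7.54729720e+01,  9.23971656e-02]), 'joint_velocities': array([ 0.23036126,  1.6830684 , -0.41470564,  2.26763545, -0.2103055 ,
       -0.37362079,  0.19611392]), 'effort': array([ 8.05673422e-02, -2.69298059e+01,  1.84932701e+00, -3.39921105e+01,
       -9.05496388e-03,  6.57255691e-02, -2.32520996e-02]), 'tool_pos': array([ 0.44719219, -0.2836587 ,  0.22750691]), 'tool_rot': array([ 1.79985655e+02, -4.30905307e-02,  5.75681704e+01]), 'force': array([ 0.47914352,  0.53064549, -4.30328925]), 'wrist_torque': array([-0.07252109,  0.11862073, -0.00353154]), 'grip_width': 0.025298493499293973}
tilt [-0.0041 -0.0075  0.2119] -0.015893798167414208 21305
9 [[[0.035,0.002,-0.008],-0.08],[[0.07,0.005,-0.017],-0.15],[[0.105,0.007,-0.025],-0.23],[[0.14,0.01,-0.034],-0.3],[[0.181,-0.005,-0.032],-0.37],[[0.221,-0.02,-0.03],-0.44],[[0.262,-0.034,-0.028],-0.5],[[0.303,-0.049,-0.026],-0.57],[[0.343,-0.064,-0.024],-0.64]]
```

View pics/w2.png

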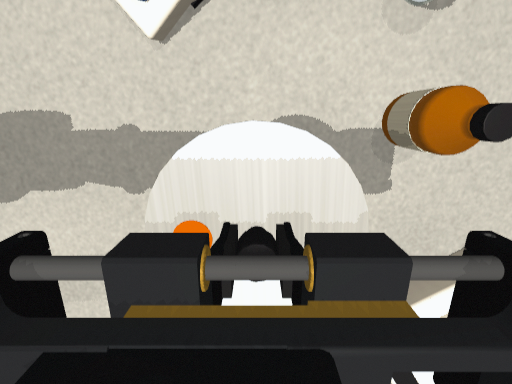

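The lid is held level (tilt under 0.01 rad). Next I carry it over the bath.

Emit:
move_arm(
  steps=[
    [[0.035,0.002,-0.008],-0.08],
    [[0.07,0.005,-0.017],-0.15],
    [[0.105,0.007,-0.025],-0.23],
    [[0.14,0.01,-0.034],-0.3],
    [[0.181,-0.005,-0.032],-0.37],
    [[0.221,-0.02,-0.03],-0.44],
    [[0.262,-0.034,-0.028],-0.5],
    [[0.303,-0.049,-0.026],-0.57],
    [[0.343,-0.064,-0.024],-0.64],
    [[0.343,-0.064,-0.024],-0.64],
    [[0.343,-0.064,-0.024],-0.64],
    [[0.343,-0.064,-0.024],-0.64],
  ],
)

```text
time_s: 8.25
tool_pos: [0.5774, 0.0388, 0.2517]
tool_rot: [180.0, 0.0, 94.1]
force: [0.4, -0.3, -4.4]
grip_width: 0.025
```

Run:
```python
from h import *
o=env.get_obs(); print(o['tool_pos'],o['tool_rot'],o['force'],o['grip_width'])
tp=o['tool_pos']; zp=tp[2]-.0159
p,d,X,ray,T=look('wrist')
P,hsv,hh,om=lidmeas(p,ray,T,tp[:2],zp)
m=(np.abs(X[...,2]-zp)<.006)&(hh<.09)
print('plate z',np.median(X[m][:,2]))
ct,_=cv2.findContours(m.astype('uint8'),cv2.RETR_EXTERNAL,cv2.CHAIN_APPROX_NONE)
q=max(ct,key=cv2.contourArea)[:,0]; E=P[q[:,1],q[:,0]]; r=np.hypot(*(E[:,:2]-tp[:2]).T); 
from scipy.optimize import least_squares
E=E[r>.068]
s=least_squares(lambda c:np.hypot(*(E[:,:2]-c).T)-.078,tp[:2],loss='soft_l1',f_scale=.001).x; print('lid centre',s.round(4),len(E))
# rim in fixed cams with fixed radius
for n in ['top','scene']:
    p,d,X,ray,T=look(n); f=X.reshape(-1,3); k=(np.abs(f[:,2]-.1395)<.004)&(np.abs(np.hypot(f[:,0]-.577,f[:,1]-.0407)-.07)<.012)
    s=least_squares(lambda c:np.hypot(*(f[k][:,:2]-c).T)-.07,[.577,.04],loss='soft_l1',f_scale=.001).x; print(n,'rim',s.round(4),k.sum())
```

```text
[0.57743284 0.03882755 0.2516591 ] [1.79993985e+02 3.42880295e-02 9.41458963e+01] [ 0.36217219 -0.25602035 -4.37713257] 0.025020477685063682
plate z 0.2357183216294934
lid centre [0.5775 0.0363] 347
top rim [0.5743 0.0441] 3
scene rim [0.5749 0.0407] 135
```

Emit:
move_arm(
  steps=[
    [[0.0045,0,0.02],0],
    [[0.0045,0,0.045],0],
    [[0.0045,0,0.065],0],
    [[0.0045,0,0.075],0],
    [[0.0045,0,0.08],0],
    [[0.0045,0,0.083],0],
    [[0.0045,0,0.086],0],
    [[0.0045,0,0.088],0],
    [[0.0045,0,0.088],0],
    [[0.0045,0,0.088],0],
  ],
)

```text
time_s: 9.65
tool_pos: [0.5771, 0.0446, 0.1638]
tool_rot: [180.0, -0.0, 94.2]
force: [-0.1, -0.7, -3.8]
grip_width: 0.0251
```

Emit:
move_arm(
  steps=[
    [[0,0,0.001],0],
    [[0,0,0.002],0],
    [[0,0,0.003],0],
    [[0,0,0.004],0],
    [[0,0,0.004],0],
    [[0,0,0.004],0],
  ],
)

```text
time_s: 10.4
tool_pos: [0.577, 0.0445, 0.1596]
tool_rot: [180.0, -0.0, 94.2]
force: [0.1, 0.1, -3.6]
grip_width: 0.0252
```

Emit:
move_arm(
  steps=[
    [[0,0,0.001],0],
    [[0,0,0.001],0],
    [[0,0,0.001],0],
  ],
)

```text
time_s: 10.78
tool_pos: [0.577, 0.0445, 0.1595]
tool_rot: [180.0, -0.0, 94.2]
force: [-4.3, 0.5, 6.0]
grip_width: 0.0255
```

Emit:
move_arm(
  steps=[
    [[0,0,-0.001],0],
    [[0,0,-0.001],0],
    [[0,0,-0.001],0],
  ],
)

```text
time_s: 11.15
tool_pos: [0.5771, 0.0445, 0.1596]
tool_rot: [180.0, 0.0, 94.2]
force: [-1.3, -0.4, 0.4]
grip_width: 0.0254
```

Emit:
move_arm(
  steps=[
    [[0,0,0],0],
    [[0,0,0],0],
    [[0,0,0],0],
    [[0,0,0],0],
    [[0,0,0],0],
    [[0,0,0],0],
  ],
  hand=-1,
)

```text
time_s: 11.9
tool_pos: [0.577, 0.0446, 0.1596]
tool_rot: [180.0, -0.0, 94.2]
force: [0.1, -0.6, -0.0]
grip_width: 0.0774
```

Emit:
move_arm(
  steps=[
    [[0,0,-0.015],0],
    [[0,0,-0.04],0],
    [[0,0,-0.08],0],
    [[0,0,-0.12],0],
    [[0,0,-0.16],0],
    [[0,0,-0.18],0],
    [[0,0,-0.18],0],
    [[0,0,-0.18],0],
  ],
)

```text
time_s: 12.9
tool_pos: [0.5766, 0.0445, 0.3389]
tool_rot: [-179.9, -0.0, 94.2]
force: [-0.1, 0.9, -0.5]
grip_width: 0.0873
```

```bash
cat > m.py <<'E'
from h import *
from scipy.optimize import least_squares
def lid(save_as=None):
    p,d,X,ray,T=look('wrist'); b=np.array([.577,.0407])
    P,hsv,hh,om=lidmeas(p,ray,T,b,.144,.09)
    if save_as: save(p,save_as)
    m=(np.abs(X[...,2]-.144)<.006)&(hh<.09); g=X[m]
    A=np.c_[g[:,:2]-b,np.ones(len(g))]; print('plane',np.linalg.lstsq(A,g[:,2],rcond=None)[0].round(4),len(g))
    ct,_=cv2.findContours(m.astype('uint8'),cv2.RETR_EXTERNAL,cv2.CHAIN_APPROX_NONE)
    q=max(ct,key=cv2.contourArea)[:,0]; E=P[q[:,1],q[:,0]]; E=E[np.hypot(*(E[:,:2]-b).T)>.065]
    s=least_squares(lambda c:np.hypot(*(E[:,:2]-c).T)-.078,b,loss='soft_l1',f_scale=.001).x; print('lid centre',s.round(4),len(E))
    print('mark',P[om].mean(0).round(4),om.sum(), 'dist',np.hypot(*(P[om].mean(0)[:2]-s)).round(4))
E
python3 - <<'E'
from m import *
o=env.get_obs(); print(o['time_s'],o['tool_pos'],o['tool_rot'],o['force'])
lid('w3.png')
for n in ['scene','top']:
    p,d,X,ray,T=look(n); P,hsv,hh,om=lidmeas(p,ray,T,(.577,.04),.144,.08); print(n,'mark',P[om].mean(0).round(4),om.sum())
# probe handle in both cams, split by height
    f=X.reshape(-1,3); h=np.hypot(f[:,0]-.43,f[:,1]-.277)
    y=hsv.reshape(-1,3); yl=(h<.035)&(f[:,2]>.115)&(y[:,1]>130)&(y[:,0]>15)&(y[:,0]<35); print(n,'handle',f[yl].mean(0).round(4),f[yl].max(0).round(4),f[yl].min(0).round(4),yl.sum())
    bk=(h<.06)&(np.abs(f[:,2]-.1)<.003);print(n,'block top',((f[bk].max(0)+f[bk].min(0))/2).round(4),bk.sum())
E
```

```text
12.9 [0.57657283 0.04452491 0.33893974] [-1.79947013e+02 -2.95368982e-03  9.42397014e+01] [-0.13718863  0.91868239 -0.45350502]
plane [ 0.0002 -0.0005  0.1438] 9877
lid centre [0.5771 0.0427] 323
mark [0.5325 0.0383 0.144 ] 317 dist 0.0448
scene mark [0.5324 0.0364 0.144 ] 37
scene handle [0.4338 0.2819 0.1593] [0.4392 0.29   0.1912] [0.4209 0.2726 0.1151] 115
scene block top [0.4254 0.2804 0.1   ] 452
top mark [nan nan nan] 0
top handle [0.4269 0.2732 0.1772] [0.4318 0.2835 0.1952] [0.4206 0.2675 0.1468] 22
top block top [0.4282 0.2779 0.1   ] 208<stdin>:5: RuntimeWarning: Mean of empty slice.
  ret = um.true_divide(
```

View pics/w3.png

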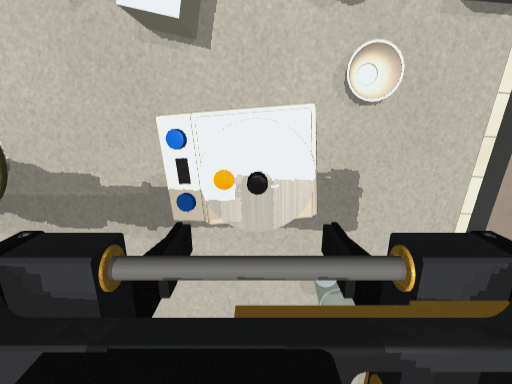

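The lid is seated: plane at z 0.1438, level, about 2 mm off centre, with the mark at (224,180) in the picture. Now I move to the probe.

Run:
```python
from h import *
plan([(.428,.277,.34,156)],.04)
```

```text
7 [[[0.035,-0.019,0.0],-0.15],[[0.069,-0.037,0.0],-0.31],[[0.104,-0.056,-0.001],-0.46],[[0.139,-0.075,-0.001],-0.62],[[0.173,-0.093,-0.001],-0.77],[[0.208,-0.112,-0.001],-0.92],[[0.243,-0.131,-0.002],-1.08]]
```

Emit:
move_arm(
  steps=[
    [[0.035,-0.019,0],-0.15],
    [[0.069,-0.037,0],-0.31],
    [[0.104,-0.056,0],-0.46],
    [[0.139,-0.075,0],-0.62],
    [[0.173,-0.093,0],-0.77],
    [[0.208,-0.112,0],-0.92],
    [[0.243,-0.131,0],-1.08],
    [[0.243,-0.131,0],-1.08],
    [[0.243,-0.131,0],-1.08],
  ],
)

```text
time_s: 14.18
tool_pos: [0.4287, 0.2764, 0.339]
tool_rot: [-179.9, 0.0, 156.0]
force: [0.5, -0.1, 0.3]
grip_width: 0.087
```

Run:
```python
from h import *
o=env.get_obs(); print(o['time_s'],o['tool_pos'],o['tool_rot'],o['qpos'])
p,d,X,ray,T=look('wrist'); save(p,'w4.png')
f=X.reshape(-1,3); y=cv2.cvtColor(p,cv2.COLOR_RGB2HSV).reshape(-1,3)
h=np.hypot(f[:,0]-.428,f[:,1]-.277)
top=(h<.03)&(np.abs(f[:,2]-.188)<.006); g=f[top]; print('handle top',g.mean(0).round(4),((g.max(0)+g.min(0))/2).round(4),(g.max(0)-g.min(0)).round(4),top.sum())
for z0,z1 in [(.12,.14),(.14,.16),(.16,.182)]:
    k=(h<.03)&(f[:,2]>z0)&(f[:,2]<z1); print(z0,circ(f[k]) if k.sum()>5 else 0,k.sum())
k=(h<.03)&(f[:,2]>.101)&(f[:,2]<.111);print('collar',((f[k].max(0)+f[k].min(0))/2).round(4),(f[k].max(0)-f[k].min(0)).round(4),k.sum())
h2=np.hypot(f[:,0]-.334,f[:,1]-.32); k=(h2<.04)&(f[:,2]>.24)&(f[:,2]<.27); print('big',f[k].mean(0),k.sum())
for r in env.cut_out('wrist','probe_grip'):
    m=np.array(r['region'],bool); print(r['conf'],r['uv'],np.nanmedian(X[m],0).round(3))
```

```text
14.175 [0.42865329 0.27641177 0.33901155] [-1.79928954e+02  1.65335275e-02  1.56033796e+02] [-48.98305598  -0.84233731  13.0271202   92.77666349   0.2399115
  88.09720966  30.06832464]
handle top [0.4264 0.281  0.1873] [0.4269 0.2808 0.1859] [0.0211 0.0208 0.0074] 257
0.12 [0.4272 0.2807 0.0107] 37
0.14 [0.4273 0.2806 0.0107] 42
0.16 [0.4271 0.2806 0.0107] 58
collar [0.4269 0.277  0.1058] [0.0548 0.0559 0.0097] 151
big [0.32982587 0.32744686 0.2492511 ] 1050
0.65 [256.3, 173.1] [0.422 0.283 0.183]
```

View pics/w4.png

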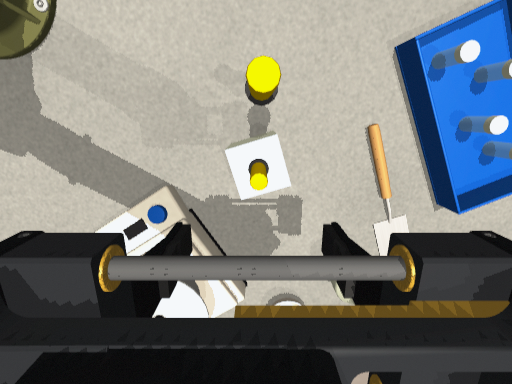

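Small probe in the holder at (258,178), big look-alike outside at (263,75), well outside the hand's footprint. Shifting and descending.

Emit:
move_arm(
  steps=[
    [[0.003,0.003,0.04],0],
    [[0.003,0.003,0.09],0],
    [[0.003,0.003,0.13],0],
    [[0.003,0.003,0.16],0],
    [[0.003,0.003,0.18],0],
    [[0.003,0.003,0.195],0],
    [[0.003,0.003,0.2],0],
    [[0.003,0.003,0.2],0],
    [[0.003,0.003,0.2],0],
  ],
)

```text
time_s: 15.4
tool_pos: [0.4274, 0.2815, 0.1405]
tool_rot: [179.9, 0.0, 156.1]
force: [-0.3, 0.6, -0.3]
grip_width: 0.0869
```

Emit:
move_arm(
  steps=[
    [[0,0,0],0],
    [[0,0,0],0],
    [[0,0,0],0],
    [[0,0,0],0],
    [[0,0,0],0],
    [[0,0,0],0],
    [[0,0,0],0],
    [[0,0,0],0],
  ],
  hand=1,
  squeeze=30,
)

```text
time_s: 16.4
tool_pos: [0.4268, 0.281, 0.1395]
tool_rot: [-180.0, -0.0, 156.1]
force: [0.3, -1.3, -0.5]
grip_width: 0.0213
```

Emit:
move_arm(
  steps=[
    [[0,0,-0.01],0],
    [[0,0,-0.03],0],
    [[0,0,-0.06],0],
    [[0,0,-0.09],0],
    [[0,0,-0.12],0],
    [[0,0,-0.15],0],
    [[0,0,-0.18],0],
    [[0,0,-0.2],0],
    [[0,0,-0.2],0],
    [[0,0,-0.2],0],
  ],
)

```text
time_s: 17.65
tool_pos: [0.4265, 0.2809, 0.3387]
tool_rot: [-179.9, -0.0, 156.1]
force: [0.7, 0.9, -2.4]
grip_width: 0.0215
```

Run:
```python
from h import *
o=env.get_obs(); print(o['time_s'],o['tool_pos'],o['tool_rot'],o['force'],o['grip_width'])
tp=o['tool_pos']
for n in ['scene','top']:
    p,d,X,ray,T=look(n); save(p,n+'2.png') if n=='scene' else 0
    f=X.reshape(-1,3); h=np.hypot(f[:,0]-tp[0],f[:,1]-tp[1])
    for a,b in [(-.14,-.10),(-.1,-.055),(-.053,-.02),(-.02,.03)]:
        k=(h<.03)&(f[:,2]-tp[2]>a)&(f[:,2]-tp[2]<b)
        if k.sum(): print(n,a,b,f[k].mean(0).round(4)-tp.round(4),k.sum(),'zmin',f[k][:,2].min()-tp[2])
plan([(.5325,.038,.34,94)],.04)
```

```text
17.65 [0.4264795  0.28092405 0.33869683] [-1.79937483e+02 -3.21014159e-02  1.56123077e+02] [ 0.70825491  0.88867451 -2.43049084] 0.02149094115609976
scene -0.14 -0.1 [ 0.0019  0.0009 -0.1163] 32 zmin -0.12968992382171085
scene -0.1 -0.055 [ 0.0039  0.0012 -0.0743] 53 zmin -0.0984817157662411
scene -0.053 -0.02 [ 0.007   0.0022 -0.033 ] 88 zmin -0.05235128760261243
scene -0.02 0.03 [0.0071 0.0016 0.0086] 241 zmin -0.01978588124463343
7 [[[-0.028,-0.026,0.0],0.15],[[-0.056,-0.051,0.0],0.31],[[-0.084,-0.077,-0.001],0.46],[[-0.112,-0.102,-0.001],0.62],[[-0.14,-0.128,-0.001],0.77],[[-0.167,-0.154,-0.001],0.93],[[-0.195,-0.179,-0.002],1.08]]
```

Emit:
move_arm(
  steps=[
    [[-0.028,-0.026,0],0.15],
    [[-0.056,-0.051,0],0.31],
    [[-0.084,-0.077,0],0.46],
    [[-0.112,-0.102,0],0.62],
    [[-0.14,-0.128,0],0.77],
    [[-0.167,-0.154,0],0.93],
    [[-0.195,-0.179,0],1.08],
    [[-0.195,-0.179,0],1.08],
    [[-0.195,-0.179,0.02],1.08],
    [[-0.195,-0.179,0.04],1.08],
    [[-0.195,-0.179,0.05],1.08],
    [[-0.195,-0.179,0.05],1.08],
    [[-0.195,-0.179,0.05],1.08],
  ],
)

```text
time_s: 19.38
tool_pos: [0.533, 0.0388, 0.2903]
tool_rot: [179.9, -0.0, 94.3]
force: [-0.2, 1.0, -1.6]
grip_width: 0.0215
```

```bash
cat > n.py <<'E'
from m import *
o=env.get_obs(); print(o['time_s'],o['tool_pos'],o['tool_rot'],o['force'],o['grip_width'])
tp=np.array(o['tool_pos'])
p,d,X,ray,T=look('scene')
f=X.reshape(-1,3); h=np.hypot(f[:,0]-tp[0],f[:,1]-tp[1])
for a,b in [(-.14,-.122),(-.12,-.1),(-.1,-.055),(-.02,.03)]:
    k=(h<.025)&(f[:,2]-tp[2]>a)&(f[:,2]-tp[2]<b)
    if k.sum(): print(a,b,(f[k].mean(0)-tp).round(4),k.sum(),'zmin',f[k][:,2].min().round(4))
P,hsv,hh,om=lidmeas(p,ray,T,(.577,.0427),.144,.075); print('mark visible',P[om].mean(0).round(4),om.sum())
w=look('wrist')
a=cv2.resize(p[140:260,210:330],(400,400),interpolation=cv2.INTER_CUBIC); b=cv2.resize(w[0][120:250,190:320],(400,400),interpolation=cv2.INTER_CUBIC)
import sys; save(np.hstack([a,b]),sys.argv[1])
E
python3 n.py c5.png
```

```text
19.375 [0.53300038 0.03882605 0.29028623] [ 1.79935729e+02 -1.65905566e-02  9.42692944e+01] [-0.22652196  1.00323115 -1.57787706] 0.021492336504057356
-0.14 -0.122 [ 0.0015  0.0028 -0.1264] 8 zmin 0.1596
-0.12 -0.1 [ 0.0005  0.0012 -0.1126] 18 zmin 0.1705
-0.1 -0.055 [ 0.0027  0.0018 -0.0747] 45 zmin 0.1905
-0.02 0.03 [0.0035 0.0096 0.0038] 84 zmin 0.2703
mark visible [0.5304 0.0355 0.144 ] 43
```

View pics/c5.png

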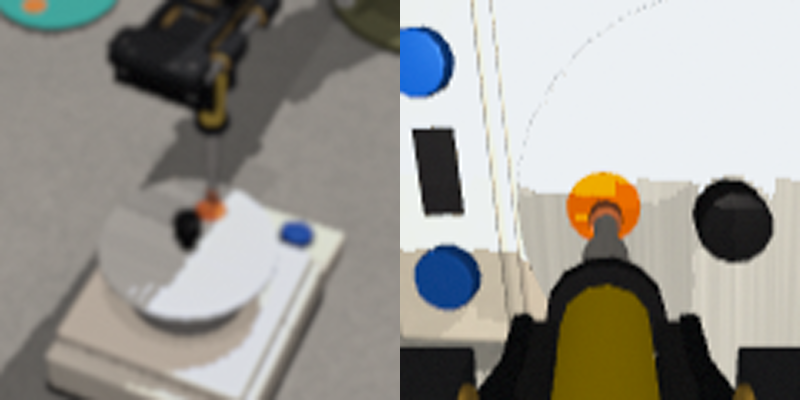

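The tip at (605,212) in the crop is over the mark centre (604,205) and will close the parallax gap as it drops. Lowering gently.

Emit:
move_arm(
  steps=[
    [[0,0,0.005],0],
    [[0,0,0.01],0],
    [[0,0,0.013],0],
    [[0,0,0.015],0],
    [[0,0,0.016],0],
    [[0,0,0.017],0],
    [[0,0,0.017],0],
    [[0,0,0.017],0],
  ],
)

```text
time_s: 20.48
tool_pos: [0.5327, 0.0385, 0.2727]
tool_rot: [180.0, -0.0, 94.2]
force: [-0.8, -0.3, -0.3]
grip_width: 0.0216
```

Emit:
move_arm(
  steps=[
    [[0,0,0.001],0],
    [[0,0,0.002],0],
    [[0,0,0.003],0],
    [[0,0,0.003],0],
    [[0,0,0.003],0],
    [[0,0,0.003],0],
  ],
)

```text
time_s: 21.22
tool_pos: [0.5328, 0.0385, 0.2697]
tool_rot: [180.0, -0.0, 94.2]
force: [-0.1, 0.5, 1.2]
grip_width: 0.0211
```

```bash
python3 n.py c6.png
python3 - <<'E'
from h import *
F=[]
for i in range(8): env.read_camera('wrist'); o=env.get_obs(); F.append(np.r_[o['force'],o['tool_pos'][2]])
print(np.mean(F,0).round(4))
E
```

```text
21.225 [0.53275261 0.03853148 0.26965118] [ 1.79985795e+02 -2.27361478e-03  9.42399019e+01] [-0.08671884  0.52478467  1.2425587 ] 0.021072688976485135
-0.14 -0.122 [-0.0019  0.0039 -0.1251] 110 zmin 0.141
-0.12 -0.1 [ 0.0005  0.0017 -0.1109] 20 zmin 0.1498
-0.1 -0.055 [ 0.0025  0.0019 -0.073 ] 46 zmin 0.1716
-0.02 0.03 [0.0029 0.0096 0.0033] 75 zmin 0.2498
mark visible [0.5334 0.037  0.144 ] 31
[-0.5053 -0.0731  1.4503  0.2696]
```

View pics/c6.png

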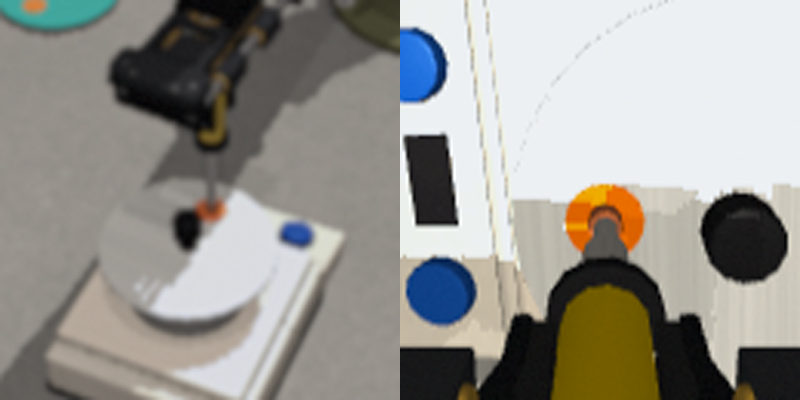

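The tip stands at the mark's centre, at (605,220). Force suggests about 3 N, so I'll ease off 1 mm to get nearer half-way and hold.

Emit:
move_arm(
  steps=[
    [[0,0,-0.001],0],
    [[0,0,-0.001],0],
    [[0,0,-0.001],0],
    [[0,0,-0.001],0],
    [[0,0,-0.001],0],
    [[0,0,-0.001],0],
  ],
)

```text
time_s: 22.48
tool_pos: [0.5327, 0.0385, 0.2706]
tool_rot: [180.0, -0.0, 94.2]
force: [-0.6, -0.6, 1.0]
grip_width: 0.0212
```

Run:
```python
from m import *
F=[]
for i in range(8): env.read_camera('wrist'); o=env.get_obs(); F.append(np.r_[o['force'],o['tool_pos']])
print(np.mean(F,0).round(4),o['tool_rot'],o['grip_width'],o['time_s'])
lid()
env.sign_off()
```

```text
[-0.5371 -0.1548  0.7417  0.5327  0.0385  0.2706] [ 1.79995171e+02 -8.42170294e-04  9.42379327e+01] 0.021769617594171474 22.875
plane [ 0.0002 -0.001   0.1438] 12027
lid centre [0.5769 0.0419] 308
mark [ 0.5386 -0.0014  0.144 ] 1445 dist 0.0578
the job is handed in; nothing more can be done
```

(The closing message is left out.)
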